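# Feed a board under the trimmer guard with the push stick

### The job

Take the push stick and, with its nose behind the small board on the trimmer's bed, feed the board through the low opening under the guard until it clearly presses in the sprung depth stop (gently: never drive the stop's spring near its end), hold it pressed there a moment, and leave the board still touching the stop. Then draw the stick out and set it back on the worktop on its flat sole, clear of the trimmer. Touch the board only with the stick, keep fingers and arm off the trimmer, and leave the relay, flux pot and capacitor where they stand.

Things in the scene. Friction and masses are not known exactly. Their poses are not given: they have to be found in the camera images.
- trimmer: Guarded board trimmer, fixed. Origin on the worktop straight below the guard's mouth, mid channel; x = feed direction into the guard, y left, z up. Bed x -110 to +120 mm, 96 mm wide, top 12 mm above the worktop. Fence on the right: inner face y = -22 mm, 16 mm high over the bed, x -110 to +96. Infeed rail on the left: inner face y = +22 mm, 10 mm high, x -110 to -6.
- mouth (a point): Middle of the guard's mouth, on the bed (trimmer x = 0, y = 0, z = 12 mm), axes as the trimmer's. The opening is 22 mm high over the bed and 44 mm wide. The guard runs from x = 0 to 40 mm; its cheeks reach y = -45 and +48 mm, its top is 66 mm above the worktop.
- shoe (a point): Point inside the guard (trimmer x = 22, y = 10 mm, on the bed) at the foot of a sprung white side shoe with a ramp. It takes the board's leading edge at x = -6 to 24 mm and presses the board on the fence (board middle then at y = -4 mm). From there the board drags with about 2 to 5 N, differing from run to run, higher while it enters the ramp; the drag holds the board when the stick leaves.
- stop_block: Grey block of the depth stop, 20 x 60 x 34 mm, fixed on the bed beyond the guard. Origin at the foot of its front face (trimmer x = 96, y = -4, z = 12 mm), axes as the trimmer's. It carries a spindle with a flat dark sprung pad, 30 mm wide, that faces the mouth (see stop_zone).
- stop_zone (a point): Nearest place where the free face of the stop's pad can be (trimmer x = 58 mm). The pad is set by hand 0 to 22 mm beyond this point; where is not reported and differs per run, so feel for it: a push force 6 to 10 N above the drag is right (part of that rise is friction). Pad spring 1.5 N/mm, no preload, 12 mm travel; 2 N on the pad is clearly pressed, keep it under 14 N.
- board: Small green circuit board, 36 mm wide, 50 mm long, 4 mm thick with parts up to 16 mm high, 30 to 55 g. Origin mid underside; y axis along its length, roughly the feed direction. It lies on the bed before the guard, origin 46 to 62 mm before the mouth. Push it on its rear edge, 0 to 4 mm above the bed.
- push_stick: Wooden push stick, 0.12 kg, standing on its flat sole. Sole bar 22 mm wide, 10 mm thick; upright handle 44 mm long (x), 16 mm thick (y), top 59 mm above the sole. Origin under the sole below the middle of the handle; x points to the blunt nose, whose flat end is 120 mm ahead of the origin; tail 44 mm behind. Grip the handle across its thickness, 30 to 45 mm above the sole.
- relay: Bystander: clear relay 28 x 21 x 36 mm on the worktop, origin under its middle.
- flux_pot: Bystander: small round pot with lid, 38 mm wide and high, origin under its middle.
- capacitor: Bystander: standing round capacitor, 25 mm across, 44 mm high, origin under its middle.
There are look-alikes about, which are no part of the job. What is shaped like the board but black is not meant.

How it is judged (in metres and radians):
On the way:
1. the push stick presses the board against the sprung stop with 2 N or more (contact force between board and stop_block above 2 N and contact force between push_stick and board above 2 N), for 0.3 s.
At the end, for the whole second after the job is handed in: The board lies flat and still under the guard and still touches the sprung stop pad (0.3 N or more); the push stick stands at rest on its sole on the worktop (origin under 6 mm high, tilt under 0.1 rad), touching neither trimmer nor board (contact force between board and stop_block above 0.3 N and angle between each of board, push_stick's own z axis and vertical below 0.1 rad and linear speed of each of board, push_stick below 0.01 m/s and x of board in the frame of trimmer above 0.025 m and height (world z) of push_stick below 0.006 m and contact force between push_stick and trimmer below 0.05 N and contact force between push_stick and board below 0.05 N).
It fails at once if the stop is pressed with more than 14 N (its spring driven near its end) (contact force between board and stop_block above 14 N).
It fails at once if a finger or the arm touches the board (contact force between any of the fingers, the arm and board above 0.5 N).
It fails at once if a finger or the arm touches the trimmer with more than 2 N (contact force between any of the fingers, the arm and trimmer above 2 N).
It fails at once if a bystander is moved by more than 20 mm (distance of any of relay, flux_pot, capacitor from where it was at the start of the episode above 0.02 m).
It also fails if it takes over 59 s, if anything falls off the work surface, if the arm or the gripper's body presses on something with over 40 N, if the wrist force passes 120 N, or if a joint passes its speed limit or range.

### The arm

A 7-joint arm with a two-finger parallel gripper is mounted at the origin on a cart in front of the work surface, level with it; the furniture and walls round the work are solid. World frame = base frame: x ahead of the robot, y to its left, z up, the work surface at z = 0. Lengths are in m, angles in degrees, forces in N, time in s.
With the tool pointing down it reaches from about 0.425 to 0.875 m from the base axis. Payload 4.7 kg.
Tool frame: the origin (TCP) lies on the centre line of the jaws, within the pads' length; the fingertips stand 25 mm ahead of it and the grasp point (between the pads) lies 6 mm ahead of it; z points along the fingers, y is the direction in which the jaws open and shut (so a half turn about z gives the same grasp; the last joint's range is limited). The gripper opens to 87 mm and grips with 3 to 60 N. Pads are 19 mm wide; open, the fingers measure 117 mm over their backs; the gripper's body (75 mm by 190 mm) begins 51 mm behind the grasp point.
Start: joints at [73.803, 18.392, -4.016, 83.108, 1.295, 78.541, -3.26], TCP at [0.19, -0.622, 0.248] pointing down, gripper open.
Joint ranges: [-163.93, 163.93], [-17.29, 119.83], [-79.2, 71.16], [3.27, 140.29], [-89.18, 269.18], [5.43, 117.66], [-154.24, 154.24]. Speed limits (degrees/s): [147.25, 147.25, 180, 180, 180, 180, 180].

### API

Orientations are given as [roll, pitch, yaw] about the fixed x, y, z axes, in that order (R = Rz(yaw) Ry(pitch) Rx(roll)).
In Python, from cell import env gives the robot as it stands.
- The arm moves only by the shell command python3 -m creep 'ROWS' [OPENING] [FORCE]. ROWS is JSON, a list of rows, each an object of numbers: "tx", "ty", "tz": the shift along the tool's x, y, z in m; "rx", "ry", "rz": the turn, a rotation vector about the tool's x, y, z in degrees. In form: [{"tx": .., "ty": .., "tz": .., "rx": .., "ry": .., "rz": ..}, ...]. A call has 1 to 20 rows; each row shifts and turns the commanded pose from where the row before left it, along the tool's axes as they then stand; what a row does not reach is not made up. A row lasts 1/8 s, in which the tool goes at most 62.5 mm and 10.7 degrees, less where a joint would pass 70% of its speed; a pose out of reach is approached as far as the arm can. A call is refused whole if a number of a shift passes 0.0625 or a number of a turn 10.7, either way. A call with a gripper value outside its range is refused whole. OPENING is the finger opening in m, from 0 to 0.087, set as the call begins (- or left out, the last holds). The fingers move at their own pace and stop on an object; FORCE is the grip in N (left out, the last holds). Time passes only in rows, so rows that do not move let the fingers close. It gives the time, the measured TCP pose, the force and the opening at its end, in the units of the state.
- env.get_obs(): the state, without advancing time (a new reading comes with each control period).
- env.read_camera(name): name is "side" or "top"; returns a dict with "pixels" (400x640x3 uint8, red, green, blue), "intrinsics" (3x3 intrinsics, pixels), "R" (3x3) and "t" (3): a world point X has camera coordinates R X + t. Camera axes: x right, y down, z forward; pixel columns grow to the right and rows downward; lengths in m; the calibration is good to about 2 mm. A picture is of the moment at which its call begins. There is no depth.
- env.sign_off(): hands the job in, once; it reports no verdict.
The state is a dict: "time_s": time; "qpos": joint angles; "joint_velocities": joint speeds; "effort": joint torques, N m; "tool_pos": TCP position; "tool_rot": TCP orientation; "force": force on the tool from outside, world axes, zero at the start; "wrist_torque": the same for the moment, N m; "grip_width": finger opening in m.
Only numpy, scipy, OpenCV 4.12 (cv2) and the standard library are available. Lean on these libraries where they do the work, as an engineer would, in place of code of your own. Each camera call takes 0.05 s, during which the arm holds its last target.

## Working session

There is one attempt and no reset: what is moved stays moved. The work goes in short steps, Python scripts to look and compute and a shell command to move; the robot and the scene stay as the last step left them, time stands still between calls to the robot, and variables do not carry over. Pictures are saved under pics/ and viewed, and the job is handed in when it is done.

```bash
ls; mkdir -p pics; python3 - <<'E'
from cell import env
import cv2,numpy as np
o=env.get_obs(); print(o)
for n in("side","top"):
    c=env.read_camera(n); cv2.imwrite(f"pics/{n}0.png",c["pixels"][:,:,::-1]); np.savez(f"pics/{n}0.npz",**c)
    print(n,c["intrinsics"],c["R"],c["t"], -c["R"].T@c["t"])
E
```

```text
pics
{'time_s': 0.0, 'qpos': array([73.80286398, 18.439661  , -4.01462045, 83.17540643,  1.29572449,
       78.54131772, -3.25877686]), 'joint_velocities': array([-0.04829405, -0.11025453,  0.00678659, -0.01141293, -0.0419605 ,
       -0.03938179, -0.03968206]), 'effort': array([-4.22207868e-04, -4.91284204e+01, -4.04277295e-01, -3.12526238e+01,
       -6.41124928e-02,  4.37833916e-02,  1.97041340e-04]), 'tool_pos': array([ 0.18988551, -0.62110888,  0.24645012]), 'tool_rot': array([-1.79888896e+02,  6.80574311e-03,  1.70074067e+01]), 'force': array([ 0.48875787, -0.30579304,  0.08381199]), 'wrist_torque': array([ 0.01080226, -0.04525367, -0.0029764 ]), 'grip_width': 0.08725497570017202}
side [[402.78209977   0.         326.00427473]
 [  0.         402.78209977 199.83616207]
 [  0.           0.           1.        ]] [[ 0.9875219  -0.15735149  0.00640417]
 [-0.05464585 -0.38052397 -0.9231551 ]
 [ 0.14769677  0.91128591 -0.38437436]] [-0.56986966  0.04457405  1.01286378] [ 0.41559784 -0.99571684  0.43411717]
top [[363.99491386   0.         323.00884523]
 [  0.         363.99491386 198.94185129]
 [  0.           0.           1.        ]] [[-0.00666431 -0.99989617 -0.01277606]
 [-0.99289607  0.00813442 -0.11870645]
 [ 0.11879805  0.0118942  -0.99284719]] [-0.10103221  0.58407798  0.89204765] [ 0.4732819  -0.11638305  0.95371003]
```

View pics/side0.png

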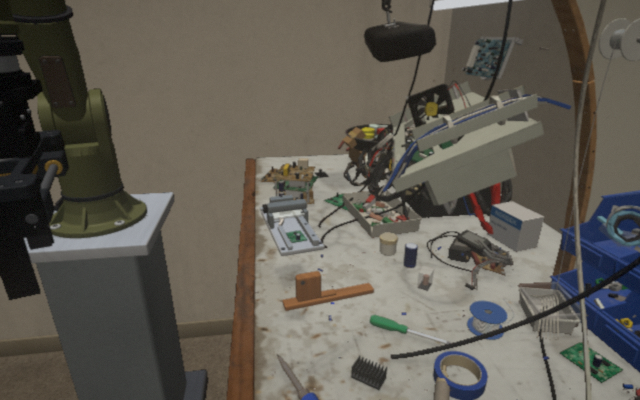

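View pics/top0.png

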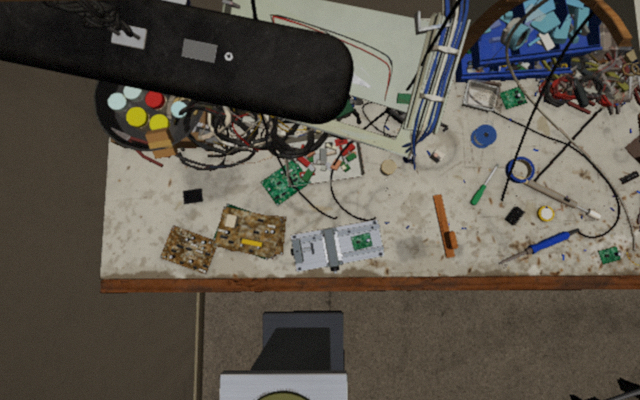

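Side view: trimmer at (295,225), push stick at (325,290), flux pot (388,243), capacitor (410,255), relay (426,280). Top view: trimmer at (337,245) with the board at (361,242), stick at (445,225). Next I'll zoom in.

```bash
python3 - <<'E'
import cv2
a=cv2.imread("pics/top0.png")[210:280,280:480]; cv2.imwrite("pics/t1.png",cv2.resize(a,None,fx=4,fy=4,interpolation=cv2.INTER_CUBIC))
a=cv2.imread("pics/side0.png")[180:320,250:450]; cv2.imwrite("pics/s1.png",cv2.resize(a,None,fx=4,fy=4,interpolation=cv2.INTER_CUBIC))
E
```

```text
(no output)
```

View pics/t1.png

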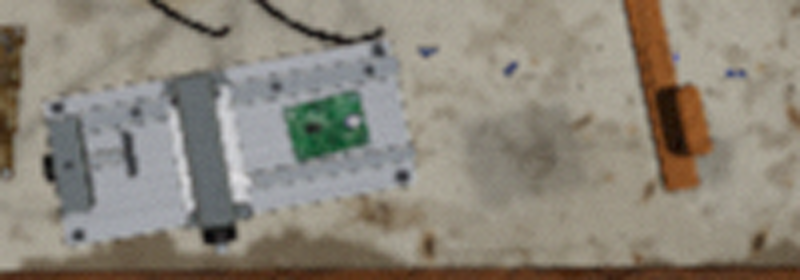

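View pics/s1.png

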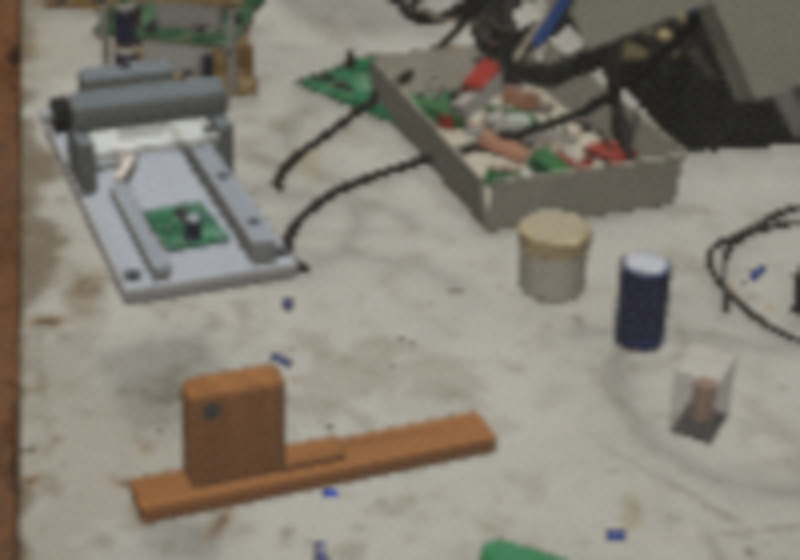

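Trimmer feeds from image right to left in the top view (world +y), with the green board at t1 (328,125). The stick's nose points away from the robot. Next, edge fits.

```bash
cat > h.py <<'E'
import numpy as np, cv2
def cast(c,uv,z):
    K,R,t=c["intrinsics"],c["R"],c["t"]; o=-R.T@t
    d=R.T@np.linalg.inv(K)@np.array([uv[0],uv[1],1.]); return o+d*(z-o[2])/d[2]
def proj(c,X):
    p=c["intrinsics"]@(c["R"]@np.asarray(X)+c["t"]); return p[:2]/p[2]
E
python3 - <<'E'
from h import *
T=np.load("pics/top0.npz");S=np.load("pics/side0.npz")
f=lambda u,v:((u+.5)/4-.5+280,(v+.5)/4-.5+210)
g=lambda u,v:((u+.5)/4-.5+250,(v+.5)/4-.5+180)
for n,p in dict(FL=(45,103),FR=(390,42),NR=(412,186),NL=(68,243)).items(): print("bed",n,cast(T,f(*p),.012).round(4))
for n,p in dict(NR=(127,291),FR=(298,265)).items(): print("bed side",n,cast(S,g(*p),.012).round(4))
def mask(c,lo,hi,roi):
    h=cv2.cvtColor(c["pixels"],cv2.COLOR_RGB2HSV); m=cv2.inRange(h,lo,hi); k=np.zeros_like(m); x0,y0,x1,y1=roi; k[y0:y1,x0:x1]=m[y0:y1,x0:x1]
    n,l,s,_=cv2.connectedComponentsWithStats(k); i=1+np.argmax(s[1:,4]); return (l==i).astype(np.uint8)
for nm,c,roi,lo,hi in (("boardT",T,(345,230,380,255),(45,60,20),(85,255,255)),("stickT",T,(425,185,470,262),(5,110,40),(20,255,255)),("stickS",S,(270,265,385,315),(3,110,40),(20,255,255)),("boardS",S,(280,225,312,245),(45,60,20),(85,255,255))):
    m=mask(c,lo,hi,roi); ct=max(cv2.findContours(m,0,2)[0],key=cv2.contourArea); r=cv2.minAreaRect(ct); print(nm,m.sum(),r,cv2.boxPoints(r).round(1).tolist())
    x0,y0,x1,y1=roi; im=c["pixels"][y0:y1,x0:x1,::-1].copy(); 
    big=cv2.resize(im,None,fx=7,fy=7,interpolation=cv2.INTER_CUBIC); cv2.imwrite(f"pics/z_{nm}.png",big)
E
```

```text
bed FL [ 0.4921 -0.0216  0.012 ]
bed FR [ 0.5297 -0.2445  0.012 ]
bed NR [ 0.4377 -0.2563  0.012 ]
bed NL [ 0.4032 -0.0366  0.012 ]
bed side NR [ 0.4416 -0.2616  0.012 ]
bed side FR [ 0.5335 -0.2474  0.012 ]
boardT 225 ((361.2647399902344, 241.058837890625), (13.339459419250488, 18.432706832885742), 75.96376037597656) [[350.70001220703125, 236.8000030517578], [368.6000061035156, 232.39999389648438], [371.79998779296875, 245.3000030517578], [353.8999938964844, 249.8000030517578]]
stickT 589 ((445.83099365234375, 225.10047912597656), (63.434974670410156, 13.518346786499023), 77.69197845458984) [[432.5, 195.60000610351562], [445.70001220703125, 192.6999969482422], [459.20001220703125, 254.60000610351562], [446.0, 257.5]]
stickS 1366 ((325.3870849609375, 285.03912353515625), (32.13351058959961, 89.96790313720703), 78.02386474609375) [[278.0, 278.70001220703125], [366.1000061035156, 260.0], [372.70001220703125, 291.3999938964844], [284.70001220703125, 310.1000061035156]]
boardS 103 ((296.0, 236.5), (9.0, 18.0), 90.0) [[287.0, 232.0], [305.0, 232.0], [305.0, 241.0], [287.0, 241.0]]
```

View pics/z_stickT.png

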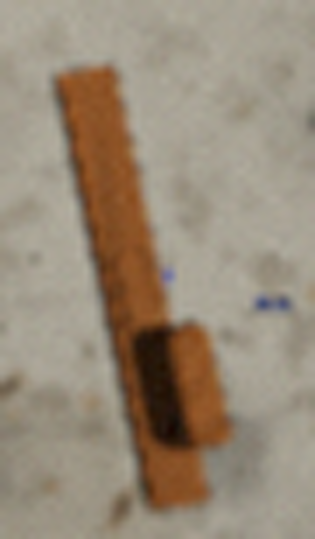

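View pics/z_stickS.png

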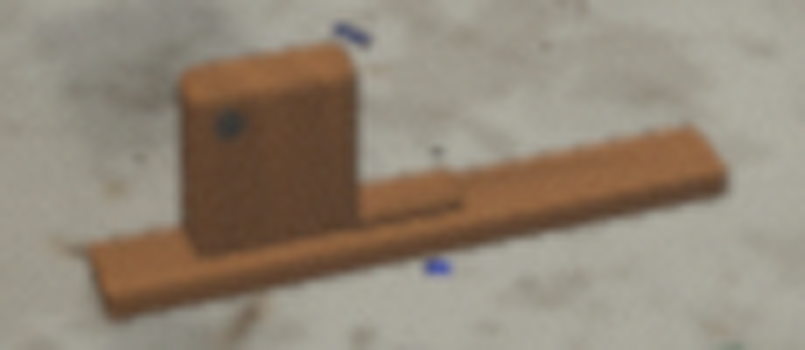

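View pics/z_boardT.png

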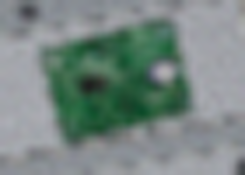

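```bash
python3 - <<'E'
from h import *
T=np.load("pics/top0.npz");S=np.load("pics/side0.npz")
f=lambda u,v:((u+.5)/7-.5+425,(v+.5)/7-.5+185)
g=lambda u,v:((u+.5)/7-.5+270,(v+.5)/7-.5+265)
b=lambda u,v:((u+.5)/7-.5+345,(v+.5)/7-.5+230)
def fit(loc,w):
    loc=np.array(loc,float);w=np.array(w)[:,:2];lc=loc.mean(0);wc=w.mean(0);a=loc-lc;c=w-wc
    th=np.arctan2((a[:,0]*c[:,1]-a[:,1]*c[:,0]).sum(),(a*c).sum());R=np.array([[np.cos(th),-np.sin(th)],[np.sin(th),np.cos(th)]])
    o=wc-R@lc; print("origin",o.round(4),"yaw",np.degrees(th).round(2),"res mm",((w-(loc@R.T+o))*1e3).round(1).tolist()); return o,th
P=[f(58,76),f(116,67),f(207,497),f(150,505)]
print("stick top");o,th=fit([(.12,.011),(.12,-.011),(-.044,-.011),(-.044,.011)],[cast(T,p,.01) for p in P])
Q=[(g(695,128),.01,(.12,.011)),(g(725,175),.01,(.12,-.011)),(g(106,300),.01,(-.044,-.011)),(g(90,246),.01,(-.044,.011)),(g(118,318),0,(-.044,-.011)),(g(727,192),0,(.12,-.011))]
print("stick side");fit([q[2] for q in Q],[cast(S,q[0],q[1]) for q in Q])
# handle top corners side z=.059
H=[g(180,88),g(345,45)]
print([cast(S,p,.059).round(4).tolist() for p in H])
fb=lambda u,v:((u+.5)/4-.5+280,(v+.5)/4-.5+210)
print("trimmer top")
loc=[(.12,-.048),(-.11,-.048),(-.11,.048),(.12,.048)]
w=[cast(T,fb(*p),.012) for p in((45,103),(390,42),(412,186),(68,243))]
o,th=fit(loc,w)
c,s=np.cos(th),np.sin(th);R=np.array([[c,-s],[s,c]])
for p in [(47,47),(176,18),(190,108),(65,140)]:
    print("board corner in trimmer",((cast(T,b(*p),.016)[:2]-o)@R*1e3).round(1))
E
```

```text
stick top
origin [ 0.4781 -0.4214] yaw 9.43 res mm [[-1.6, -0.3], [-2.0, -0.2], [1.4, 0.7], [2.3, -0.2]]
stick side
origin [ 0.4787 -0.4213] yaw 9.74 res mm [[-1.1, -2.5], [-2.6, -2.3], [-0.2, -1.6], [1.0, -1.7], [2.7, 4.1], [0.2, 4.1]]
[[0.4569, -0.4282, 0.059], [0.4982, -0.4156, 0.059]]
trimmer top
origin [ 0.4665 -0.1447] yaw 99.14 res mm [[-2.7, -3.0], [-1.6, 1.2], [1.2, 4.6], [3.2, -2.8]]
board corner in trimmer [-35.3 -16.7]
board corner in trimmer [-83.7 -19.3]
board corner in trimmer [-82.8  13.7]
board corner in trimmer [-35.9  17.5]
```

```bash
python3 - <<'E'
import cv2
a=cv2.imread("pics/top0.png")[215:275,285:390]; cv2.imwrite("pics/t2.png",cv2.resize(a,None,fx=7,fy=7,interpolation=cv2.INTER_CUBIC))
a=cv2.imread("pics/side0.png")[190:260,255:335]; cv2.imwrite("pics/s2.png",cv2.resize(a,None,fx=8,fy=8,interpolation=cv2.INTER_CUBIC))
E
```

```text
(no output)
```

View pics/t2.png

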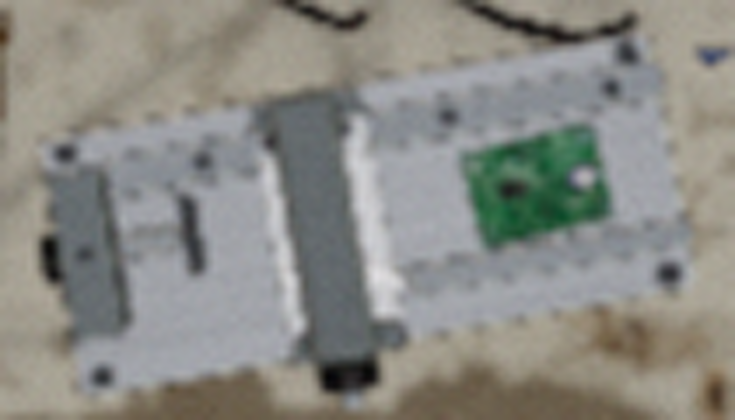

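View pics/s2.png

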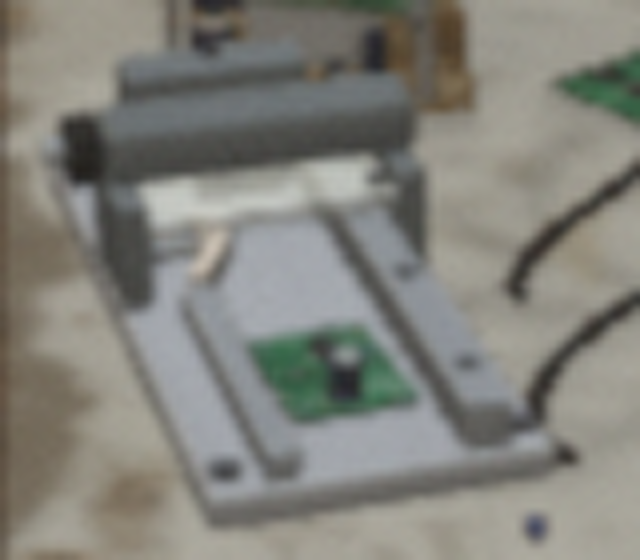

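```bash
python3 - <<'E'
from h import *
T=np.load("pics/top0.npz");S=np.load("pics/side0.npz")
t=lambda u,v:((u+.5)/7-.5+285,(v+.5)/7-.5+215)
s=lambda u,v:((u+.5)/8-.5+255,(v+.5)/8-.5+190)
def fit(loc,w):
    loc=np.array(loc,float);w=np.array(w)[:,:2];lc=loc.mean(0);wc=w.mean(0);a=loc-lc;c=w-wc
    th=np.arctan2((a[:,0]*c[:,1]-a[:,1]*c[:,0]).sum(),(a*c).sum());R=np.array([[np.cos(th),-np.sin(th)],[np.sin(th),np.cos(th)]])
    o=wc-R@lc; print("origin",o.round(4),"yaw",np.degrees(th).round(2),"res mm",((w-(loc@R.T+o))@R*1e3).round(1).tolist()); return o,th,R
print("top");o,th,R=fit([(.12,-.048),(-.11,-.048),(-.11,.048),(.12,.048)],[cast(T,t(*p),.012) for p in((45,146),(650,36),(690,280),(84,393))])
L=[("rail inner end top",(278,474),.022,0),]
# side: bed NR top corner, FR top corner; rail/fence tops
pts=[((-.11,.048),(207,508),.012),((-.11,-.048),(556,455),.012),((-.11,-.022),(470,415),.028),((-.11,.022),(298,452),.022)]
print("side");o2,th2,R2=fit([p[0] for p in pts],[cast(S,s(*p[1]),p[2]) for p in pts])
for nm,oo,RR in(("T",o,R),("S",o2,R2)):
  print(nm)
  F=lambda c,p,z:((cast(c,p,z)[:2]-oo)@RR*1e3).round(1)
  if nm=="T":
    print("guard top corners",[F(T,t(*p),.066) for p in((342,96),(270,105),(310,365),(375,358))])
    print("pad face",[F(T,t(*p),.026) for p in((193,196),(203,268))])
    print("block front",[F(T,t(*p),.046) for p in((105,165),(128,328))])
    print("board",[F(T,t(*p),.016) for p in((463,155),(592,127),(609,213),(485,247))])
  else:
    print("board",[F(S,s(*p),.016) for p in((250,345),(365,325),(415,395),(295,412))])
E
```

```text
top
origin [ 0.4675 -0.1453] yaw 99.77 res mm [[-2.6, 3.0], [0.7, 2.6], [3.6, -3.4], [-1.7, -2.2]]
side
origin [ 0.4717 -0.1469] yaw 97.72 res mm [[-1.9, -0.4], [-0.2, 1.1], [-0.8, -1.1], [2.9, 0.4]]
T
guard top corners [array([  7.7, -41.8]), array([ 32.9, -43.2]), array([35.1, 46.8]), array([12.7, 48.4])]
pad face [array([ 66.3, -17.3]), array([67.2,  8.8])]
block front [array([ 94.3, -33.4]), array([96. , 24.3])]
board [array([-33.1, -14.6]), array([-81.4, -16.3]), array([-81.5,  15.5]), array([-34.8,  19.6])]
S
board [array([-32.6,  20.1]), array([-29.4, -13.9]), array([-74.3, -17.3]), array([-74.7,  16.3])]
```

```bash
python3 -m creep '[{"tx":0.0334,"ty":-0.0107},{"tx":0.0334,"ty":-0.0107},{"tx":0.0334,"ty":-0.0107},{"tx":0.0334,"ty":-0.0107},{"tx":0.0334,"ty":-0.0107},{"tx":0.0334,"ty":-0.0107},{"tx":0.0334,"ty":-0.0107},{"tx":0.0334,"ty":-0.0107},{"tx":0.0334,"ty":-0.0107},{"tx":0.0334,"ty":-0.0107},{"rz":3.7},{"rz":3.7},{"tz":0.0},{"tz":0.0}]' 0.087 50
python3 - <<'E'
from cell import env
import cv2
for n in("side","top"):
    c=env.read_camera(n); cv2.imwrite(f"pics/{n}3.png",c["pixels"][:,:,::-1])
print(env.get_obs()["tool_pos"],env.get_obs()["tool_rot"],env.get_obs()["force"])
E
```

```text
[ 0.18999651 -0.6212887   0.24686322] [-1.79932555e+02  3.44337098e-03  1.70092861e+01] [-0.15849687  0.26134374 -0.14527348]$[0]: bad value
```

View pics/side3.png

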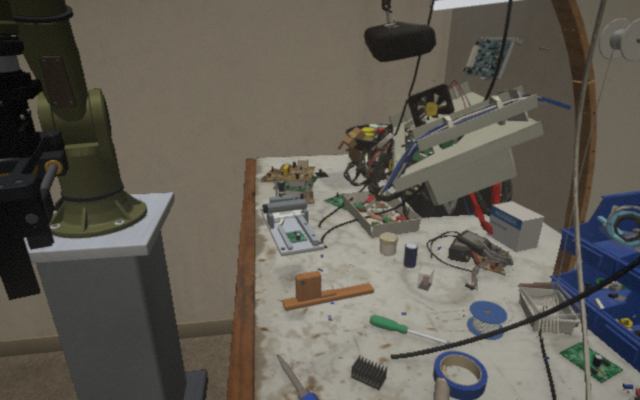

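The picture is unchanged because the call was refused. I suspect each row needs all six keys.

```bash
python3 -m creep '[{"tx":0.0334,"ty":-0.0107,"tz":0,"rx":0,"ry":0,"rz":0},{"tx":0.0334,"ty":-0.0107,"tz":0,"rx":0,"ry":0,"rz":0},{"tx":0.0334,"ty":-0.0107,"tz":0,"rx":0,"ry":0,"rz":0},{"tx":0.0334,"ty":-0.0107,"tz":0,"rx":0,"ry":0,"rz":0},{"tx":0.0334,"ty":-0.0107,"tz":0,"rx":0,"ry":0,"rz":0},{"tx":0.0334,"ty":-0.0107,"tz":0,"rx":0,"ry":0,"rz":0},{"tx":0.0334,"ty":-0.0107,"tz":0,"rx":0,"ry":0,"rz":0},{"tx":0.0334,"ty":-0.0107,"tz":0,"rx":0,"ry":0,"rz":0},{"tx":0.0334,"ty":-0.0107,"tz":0,"rx":0,"ry":0,"rz":0},{"tx":0.0334,"ty":-0.0107,"tz":0,"rx":0,"ry":0,"rz":0},{"tx":0,"ty":0,"tz":0,"rx":0,"ry":0,"rz":3.7},{"tx":0,"ty":0,"tz":0,"rx":0,"ry":0,"rz":3.7},{"tx":0,"ty":0,"tz":0,"rx":0,"ry":0,"rz":0}]' 0.087 50
python3 - <<'E'
from cell import env
import cv2
for n in("side","top"):
    c=env.read_camera(n); cv2.imwrite(f"pics/{n}4.png",c["pixels"][:,:,::-1])
E
```

```text
time_s: 1.82
tool_pos: [0.4781, -0.4215, 0.2473]
tool_rot: [-180.0, 0.0, 9.7]
force: [0.0, -0.3, 0.7]
grip_width: 0.0868
```

View pics/side4.png

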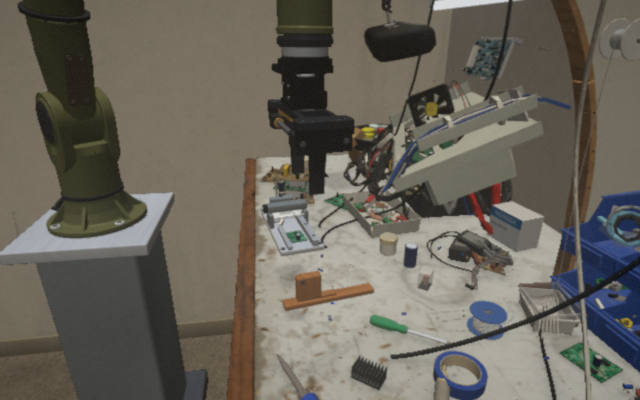

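The gripper is at (310,150) above the handle, and its pose matches the target. Descending.

```bash
python3 -m creep '[{"tx":0,"ty":0,"tz":0.03,"rx":0,"ry":0,"rz":0},{"tx":0,"ty":0,"tz":0.03,"rx":0,"ry":0,"rz":0},{"tx":0,"ty":0,"tz":0.03,"rx":0,"ry":0,"rz":0},{"tx":0,"ty":0,"tz":0.03,"rx":0,"ry":0,"rz":0},{"tx":0,"ty":0,"tz":0.025,"rx":0,"ry":0,"rz":0},{"tx":0,"ty":0,"tz":0.02,"rx":0,"ry":0,"rz":0},{"tx":0,"ty":0,"tz":0.02,"rx":0,"ry":0,"rz":0},{"tx":0,"ty":0,"tz":0.013,"rx":0,"ry":0,"rz":0},{"tx":0,"ty":0,"tz":0,"rx":0,"ry":0,"rz":0},{"tx":0,"ty":0,"tz":0,"rx":0,"ry":0,"rz":0}]' 0.087 50
python3 - <<'E'
from cell import env
import cv2
for n,(x0,y0,x1,y1) in dict(side=(260,180,400,320),top=(400,180,500,270)).items():
    c=env.read_camera(n); cv2.imwrite(f"pics/{n}5.png",cv2.resize(c["pixels"][y0:y1,x0:x1,::-1],None,fx=4,fy=4,interpolation=cv2.INTER_CUBIC))
E
```

```text
time_s: 3.18
tool_pos: [0.4787, -0.422, 0.0503]
tool_rot: [179.9, -0.0, 9.6]
force: [0.4, 0.4, 1.0]
grip_width: 0.0871
```

View pics/side5.png

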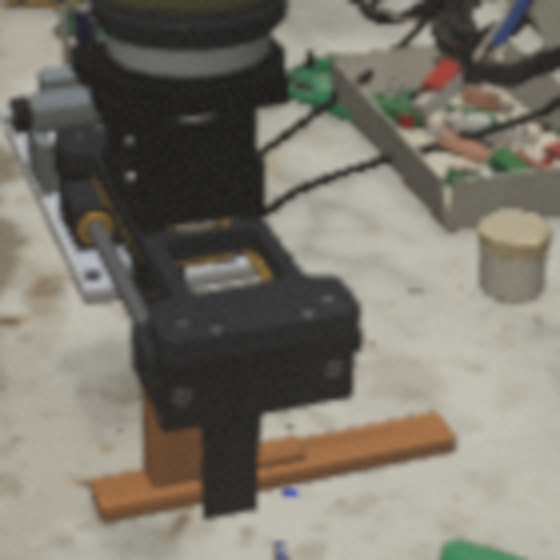

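```bash
python3 - <<'E'
from h import *
S=np.load("pics/side0.npz")
for y in (-.050,-0.008,0.0): 
    p=np.array([.4787,-.422])+y*np.array([-np.sin(.168),np.cos(.168)])
    print((np.array(proj(S,[*p,.045]))-(260,180))*4)
E
python3 -m creep '[{"tx":0,"ty":0,"tz":0,"rx":0,"ry":0,"rz":0},{"tx":0,"ty":0,"tz":0,"rx":0,"ry":0,"rz":0},{"tx":0,"ty":0,"tz":0,"rx":0,"ry":0,"rz":0},{"tx":0,"ty":0,"tz":0,"rx":0,"ry":0,"rz":0},{"tx":0,"ty":0,"tz":0,"rx":0,"ry":0,"rz":0},{"tx":0,"ty":0,"tz":0,"rx":0,"ry":0,"rz":0},{"tx":0,"ty":0,"tz":0,"rx":0,"ry":0,"rz":0},{"tx":0,"ty":0,"tz":0,"rx":0,"ry":0,"rz":0}]' 0.0 50
python3 - <<'E'
from cell import env
import cv2
for n,(x0,y0,x1,y1) in dict(side=(260,180,400,320),top=(400,180,500,270)).items():
    c=env.read_camera(n); cv2.imwrite(f"pics/{n}6.png",cv2.resize(c["pixels"][y0:y1,x0:x1,::-1],None,fx=4,fy=4,interpolation=cv2.INTER_CUBIC))
print(env.get_obs())
E
```

```text
[227.55468717 472.65973939]
[197.41892365 414.55818783]
[192.0466422  404.20046493]
time_s: 4.28
tool_pos: [0.4782, -0.4217, 0.0496]
tool_rot: [180.0, 0.0, 9.6]
force: [-0.8, 0.5, -2.6]
grip_width: 0.0156
{'time_s': 4.375, 'qpos': array([ 49.34740409,  26.69505098, -12.95946032,  96.24267422,
         6.84515906,  57.83207335, -46.32112487]), 'joint_velocities': array([-0.10525194, -0.06311603,  0.01407228,  0.01323049, -0.0296763 ,
        0.04961775,  0.0211434 ]), 'effort': array([-4.35139239e-02, -5.18390071e+01, -2.84839265e+00, -2.68940592e+01,
       -8.13325751e-02,  2.26967863e-02,  6.83888538e-04]), 'tool_pos': array([ 0.47816044, -0.42165104,  0.04953473]), 'tool_rot': array([1.79991544e+02, 3.38311372e-03, 9.60571676e+00]), 'force': array([ 0.66814912, -0.26425062,  0.2997362 ]), 'wrist_torque': array([ 0.05470399, -0.00311226, -0.02863047]), 'grip_width': 0.015324981799952462}
```

View pics/side6.png

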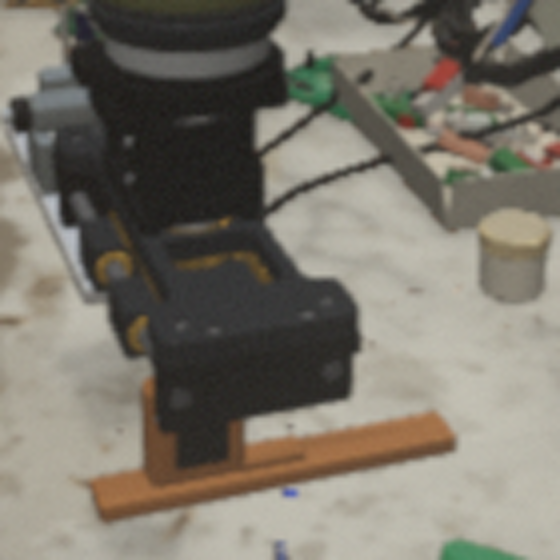

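The handle is gripped (opening 15.5 mm, finger at side6 (203,440) centred on it) and the stick is undisturbed. Next: lift, shift and turn to the feed direction.

```bash
python3 -m creep '[{"tx":0,"ty":0,"tz":-0.01,"rx":0,"ry":0,"rz":0},{"tx":0,"ty":0,"tz":-0.03,"rx":0,"ry":0,"rz":0},{"tx":0,"ty":0,"tz":-0.03,"rx":0,"ry":0,"rz":0},{"tx":0,"ty":0,"tz":-0.03,"rx":0,"ry":0,"rz":0},{"tx":0.0124,"ty":-0.0145,"tz":0,"rx":0,"ry":0,"rz":0},{"tx":0.0124,"ty":-0.0145,"tz":0,"rx":0,"ry":0,"rz":0},{"tx":0.0124,"ty":-0.0145,"tz":0,"rx":0,"ry":0,"rz":0},{"tx":0,"ty":0,"tz":0,"rx":0,"ry":0,"rz":-10},{"tx":0,"ty":0,"tz":0,"rx":0,"ry":0,"rz":-10},{"tx":0,"ty":0,"tz":0,"rx":0,"ry":0,"rz":-10},{"tx":0,"ty":0,"tz":0,"rx":0,"ry":0,"rz":-10},{"tx":0,"ty":0,"tz":0,"rx":0,"ry":0,"rz":-10},{"tx":0,"ty":0,"tz":0,"rx":0,"ry":0,"rz":-10},{"tx":0,"ty":0,"tz":0,"rx":0,"ry":0,"rz":-10},{"tx":0,"ty":0,"tz":0,"rx":0,"ry":0,"rz":-10},{"tx":0,"ty":0,"tz":0,"rx":0,"ry":0,"rz":-9.6},{"tx":0,"ty":0,"tz":0,"rx":0,"ry":0,"rz":0}]'
python3 - <<'E'
from cell import env
import cv2,numpy as np
for n,(x0,y0,x1,y1) in dict(side=(230,150,390,310),top=(280,170,460,290)).items():
    c=env.read_camera(n); cv2.imwrite(f"pics/{n}7.png",cv2.resize(c["pixels"][y0:y1,x0:x1,::-1],None,fx=4 if n=="top" else 3.5,fy=4 if n=="top" else 3.5,interpolation=cv2.INTER_CUBIC)); np.savez(f"pics/{n}7.npz",**c)
print(env.get_obs()["tool_pos"])
E
```

```text
time_s: 6.5
tool_pos: [0.5078, -0.371, 0.1484]
tool_rot: [-180.0, -0.1, 99.2]
force: [0.6, -0.4, -1.8]
grip_width: 0.0157
[ 0.50775258 -0.37152092  0.14880742]
```

View pics/side7.png

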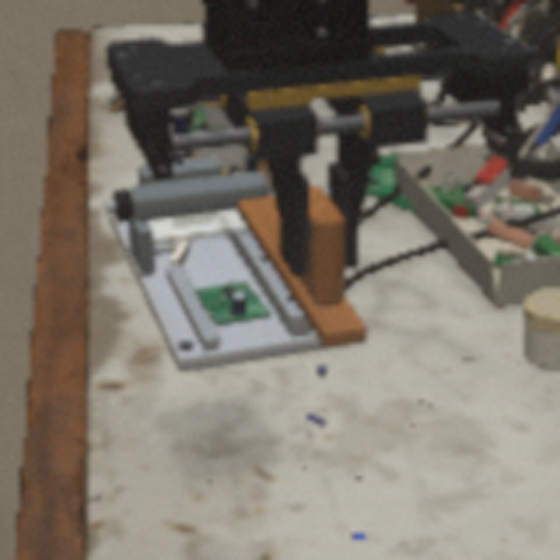

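View pics/top7.png

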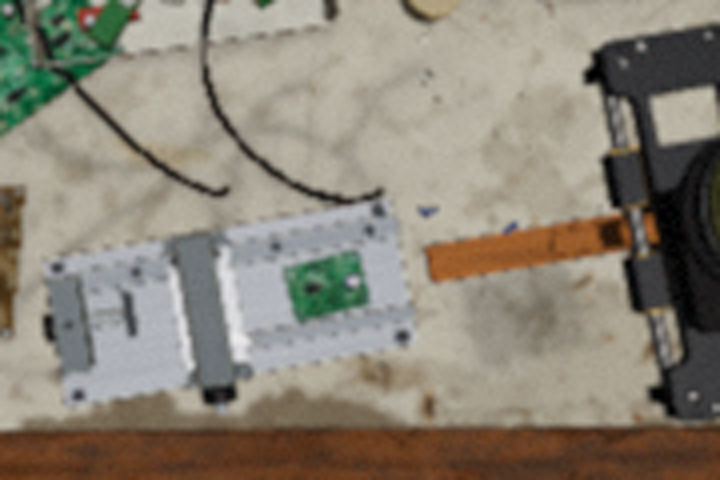

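```bash
python3 - <<'E'
from h import *
T=np.load("pics/top7.npz");S=np.load("pics/side7.npz")
f=lambda u,v:((u+.5)/4-.5+280,(v+.5)/4-.5+170)
z=.1488-.0496+.01
a,b,c,d=[cast(T,f(*p),z)[:2] for p in((428,246),(434,282),(600,220),(632,250))]
print("nose",((a+b)/2).round(4),"yaw edges",[np.degrees(np.arctan2(*(q[::-1]))).round(1) for q in (a-c,b-d)])
th=np.radians(99.2);print("expected nose",np.array([.5078,-.3715])+.12*np.array([np.cos(th),np.sin(th)]))
# trimmer long edges & fence in same picture
for z,p,q in((.012,(45,262),(390,200)),(.012,(68,402),(411,346)),(.028,(250,272),(395,243)),(.022,(240,345),(405,313))):
    A,B=cast(T,f(*p),z),cast(T,f(*q),z);v=(A-B)[:2];print("edge yaw",np.degrees(np.arctan2(v[1],v[0])).round(2))
E
python3 - <<'E'
import cv2
a=cv2.imread("pics/top7.png")[170:420,20:460]; cv2.imwrite("pics/t8.png",cv2.resize(a,None,fx=1.8,fy=1.8))
E
```

```text
nose [ 0.488 -0.254] yaw edges [np.float64(98.2), np.float64(98.7)]
expected nose [ 0.48861426 -0.25304365]
edge yaw 99.75
edge yaw 98.8
edge yaw 100.85
edge yaw 100.49
```

View pics/t8.png

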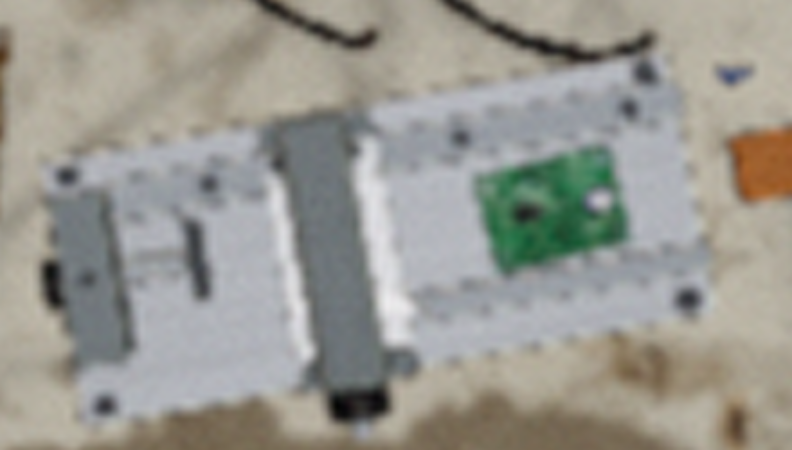

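```bash
python3 - <<'E'
from h import *
T=np.load("pics/top7.npz")
f=lambda u,v:(((u+.5)/1.8+20)/4-.5+280,((v+.5)/1.8+170)/4-.5+170)
P={k:cast(T,f(*p),.012)[:2] for k,p in dict(FL=(67,176),FR=(644,72),NR=(688,299),NL=(105,405)).items()}
y=lambda v:np.degrees(np.arctan2(v[1],v[0])).round(2)
print({k:v.round(4).tolist() for k,v in P.items()}); print(y(P["FL"]-P["FR"]),y(P["NL"]-P["NR"]),y(P["FR"]-P["NR"])+90,y(P["FL"]-P["NL"])+90)
c=sum(P.values())/4; th=np.radians(99.3);e=np.array([np.cos(th),np.sin(th)])
print("bed centre->origin",c,c-.005*e, np.linalg.norm(P["FL"]-P["FR"]),np.linalg.norm(P["FR"]-P["NR"]))
E
```

```text
{'FL': [0.4891, -0.0294], 'FR': [0.5248, -0.2364], 'NR': [0.4441, -0.2501], 'NL': [0.4083, -0.0431]}
99.78 99.82 99.65 99.63
bed centre->origin [ 0.46656951 -0.13973255] [ 0.46737753 -0.14466683] 0.21004928297705638 0.0817693541601147
```

Bolt centres in t8 — (67,176), (644,72), (688,299), (105,405) — give trimmer yaw 99.7° and origin (0.468,-0.1455). The nose in the image matches the robot's pose to 1 mm.

```bash
python3 -m creep '[{"tx":0.0082,"ty":0.0008,"tz":0,"rx":0,"ry":0,"rz":-0.5},{"tx":0.0083,"ty":0.0007,"tz":0,"rx":0,"ry":0,"rz":0},{"tx":0,"ty":0,"tz":0.02,"rx":0,"ry":0,"rz":0},{"tx":0,"ty":0,"tz":0.02,"rx":0,"ry":0,"rz":0},{"tx":0,"ty":0,"tz":0.02,"rx":0,"ry":0,"rz":0},{"tx":0,"ty":0,"tz":0.01,"rx":0,"ry":0,"rz":0},{"tx":0,"ty":0,"tz":0,"rx":0,"ry":0,"rz":0},{"tx":0,"ty":0,"tz":0,"rx":0,"ry":0,"rz":0}]'
cat > look.py <<'E'
import sys,cv2,numpy as np
from cell import env
k=sys.argv[1]
for n,(x0,y0,x1,y1) in dict(side=(245,170,345,270),top=(285,210,425,275)).items():
    c=env.read_camera(n); s=5.5; cv2.imwrite(f"pics/{n}{k}.png",cv2.resize(c["pixels"][y0:y1,x0:x1,::-1],None,fx=s,fy=s,interpolation=cv2.INTER_CUBIC)); np.savez(f"pics/{n}{k}.npz",**c)
o=env.get_obs(); print(o["time_s"],o["tool_pos"].round(4),o["tool_rot"].round(2),o["force"].round(2))
E
python3 look.py 9
```

```text
time_s: 7.6
tool_pos: [0.5069, -0.3563, 0.0801]
tool_rot: [180.0, 0.0, 99.7]
force: [1.8, -1.1, -0.9]
grip_width: 0.0155
7.7 [ 0.507  -0.3564  0.0805] [1.7994e+02 8.0000e-02 9.9700e+01] [-0.19 -0.18 -1.16]
```

View pics/side9.png

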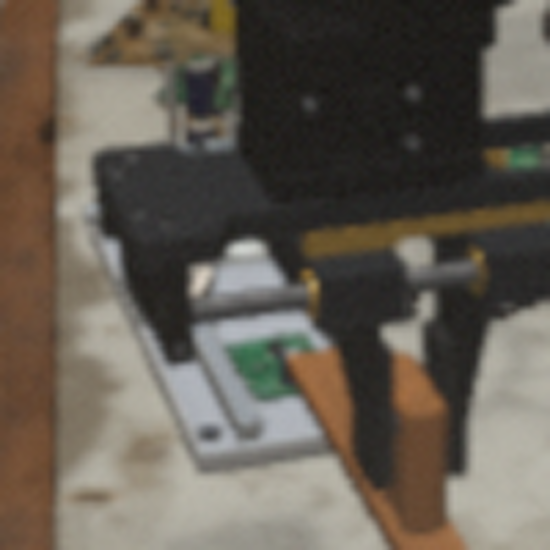

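View pics/top9.png

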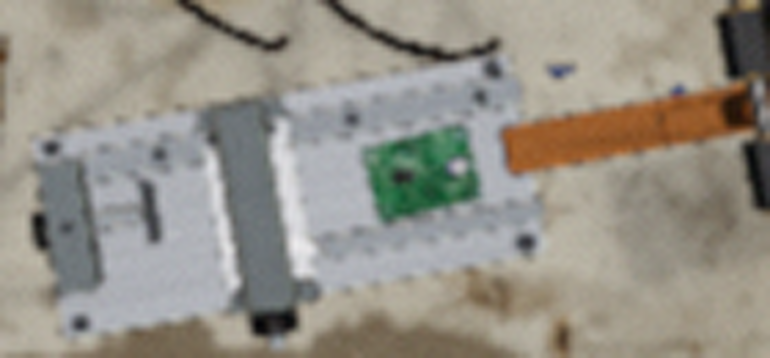

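Top view: nose end at (503..510,128..172), just over the bed's rear end, in the channel and about 14 mm behind the board's rear edge at (472,161). Lowering onto the bed level.

```bash
python3 -m creep '[{"tx":0,"ty":0.001,"tz":0.005,"rx":0,"ry":0,"rz":0},{"tx":0,"ty":0,"tz":0.005,"rx":0,"ry":0,"rz":0},{"tx":0,"ty":0,"tz":0.004,"rx":0,"ry":0,"rz":0},{"tx":0,"ty":0,"tz":0.003,"rx":0,"ry":0,"rz":0},{"tx":0,"ty":0,"tz":0,"rx":0,"ry":0,"rz":0},{"tx":0,"ty":0,"tz":0,"rx":0,"ry":0,"rz":0}]'
python3 look.py 10
```

```text
time_s: 8.45
tool_pos: [0.5074, -0.3559, 0.0626]
tool_rot: [180.0, 0.0, 99.7]
force: [1.4, -1.0, -0.9]
grip_width: 0.0157
8.55 [ 0.5075 -0.3559  0.0628] [1.7999e+02 2.0000e-02 9.9710e+01] [-0.54 -0.45 -1.61]
```

View pics/side10.png

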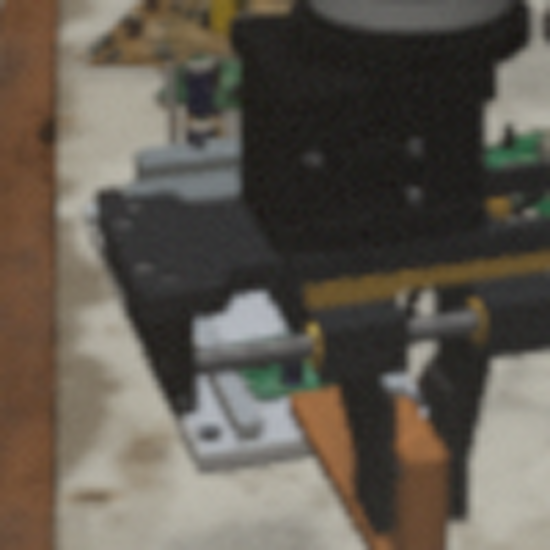

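View pics/top10.png

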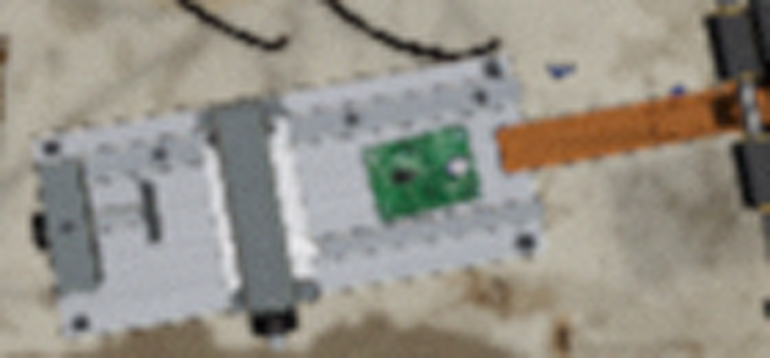

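The sole is about 1 mm over the bed with nothing touching (z force is just the stick's weight). The nose is aligned behind the board in top10. Now feeding.

```bash
python3 -m creep '[{"tx":0.005,"ty":0,"tz":0,"rx":0,"ry":0,"rz":0},{"tx":0.004,"ty":0,"tz":0,"rx":0,"ry":0,"rz":0},{"tx":0.004,"ty":0,"tz":0,"rx":0,"ry":0,"rz":0},{"tx":0.004,"ty":0,"tz":0,"rx":0,"ry":0,"rz":0},{"tx":0.004,"ty":0,"tz":0,"rx":0,"ry":0,"rz":0},{"tx":0.004,"ty":0,"tz":0,"rx":0,"ry":0,"rz":0},{"tx":0.003,"ty":0,"tz":0,"rx":0,"ry":0,"rz":0},{"tx":0.002,"ty":0,"tz":0,"rx":0,"ry":0,"rz":0}]'
python3 look.py 11
```

```text
time_s: 9.55
tool_pos: [0.5023, -0.3261, 0.0626]
tool_rot: [180.0, 0.0, 99.7]
force: [-0.1, -0.0, -0.2]
grip_width: 0.0161
9.65 [ 0.5023 -0.3259  0.0625] [-1.800e+02 -1.000e-02  9.972e+01] [-1.63 -0.19 -0.91]
```

View pics/top11.png

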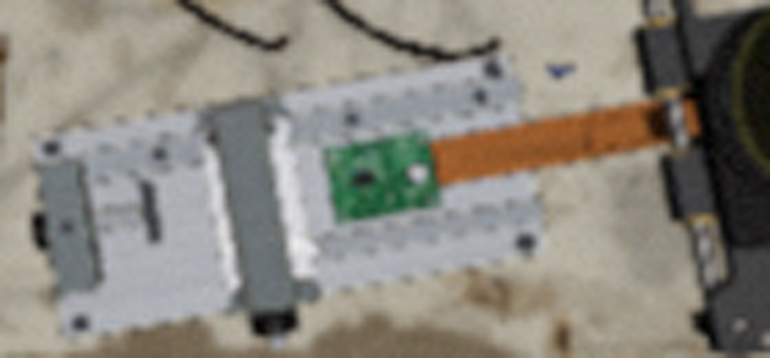

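The nose is flush on the board's rear edge at (435,165) and the board is fairly straight. Continuing more slowly into the shoe ramp.

```bash
python3 -m creep '[{"tx":0.003,"ty":0,"tz":0,"rx":0,"ry":0,"rz":0},{"tx":0.003,"ty":0,"tz":0,"rx":0,"ry":0,"rz":0},{"tx":0.003,"ty":0,"tz":0,"rx":0,"ry":0,"rz":0},{"tx":0.003,"ty":0,"tz":0,"rx":0,"ry":0,"rz":0},{"tx":0.002,"ty":0,"tz":0,"rx":0,"ry":0,"rz":0},{"tx":0.002,"ty":0,"tz":0,"rx":0,"ry":0,"rz":0}]'
python3 -m creep '[{"tx":0.002,"ty":0,"tz":0,"rx":0,"ry":0,"rz":0},{"tx":0.002,"ty":0,"tz":0,"rx":0,"ry":0,"rz":0},{"tx":0.002,"ty":0,"tz":0,"rx":0,"ry":0,"rz":0},{"tx":0.002,"ty":0,"tz":0,"rx":0,"ry":0,"rz":0}]'
python3 look.py 12
```

```text
time_s: 10.4
tool_pos: [0.4996, -0.3103, 0.0626]
tool_rot: [-180.0, 0.0, 99.7]
force: [-0.2, -0.6, -1.6]
grip_width: 0.0157
time_s: 10.9
tool_pos: [0.4984, -0.3027, 0.0626]
tool_rot: [180.0, 0.0, 99.7]
force: [0.8, -1.1, -1.5]
grip_width: 0.0158
11.0 [ 0.4983 -0.3024  0.0626] [1.7999e+02 1.0000e-02 9.9720e+01] [ 0.81  0.02 -0.57]
```

View pics/top12.png

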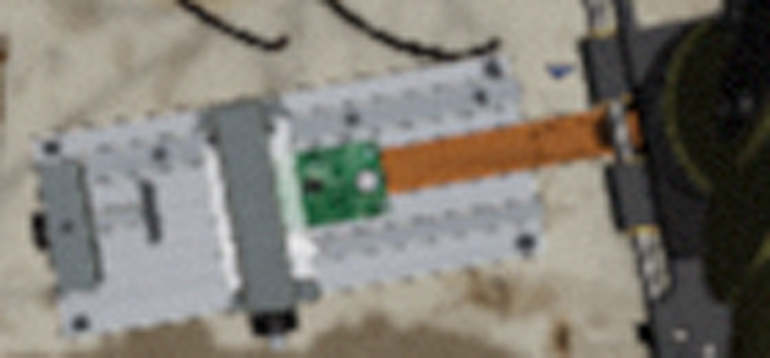

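The lead edge is now under the guard, board square at (340,185), force still small. Continuing.

```bash
cat > fav.py <<'E'
import numpy as np,sys
from cell import env
F=[];
for i in range(int(sys.argv[1]) if len(sys.argv)>1 else 5):
    env.read_camera("top"); o=env.get_obs(); F.append(o["force"])
th=np.radians(99.7);ex=np.array([np.cos(th),np.sin(th),0]);ey=np.array([-np.sin(th),np.cos(th),0]);F=np.array(F)
p=o["tool_pos"]-np.array([.468,-.1455,0])
print("t",round(o["time_s"],2),"nose x mm",round(1e3*(p@ex)+120,1),"y",round(1e3*p@ey,1),"z",round(o["tool_pos"][2]*1e3,1),"push",(-F@ex).mean().round(2),"sd",(F@ex).std().round(2),"side",(F@ey).mean().round(2),"Fz",F[:,2].mean().round(2))
E
python3 -m creep '[{"tx":0.002,"ty":0,"tz":0,"rx":0,"ry":0,"rz":0},{"tx":0.002,"ty":0,"tz":0,"rx":0,"ry":0,"rz":0},{"tx":0.002,"ty":0,"tz":0,"rx":0,"ry":0,"rz":0},{"tx":0.002,"ty":0,"tz":0,"rx":0,"ry":0,"rz":0}]' |sed -n 4p
python3 fav.py 4
python3 -m creep '[{"tx":0.002,"ty":0,"tz":0,"rx":0,"ry":0,"rz":0},{"tx":0.002,"ty":0,"tz":0,"rx":0,"ry":0,"rz":0},{"tx":0.002,"ty":0,"tz":0,"rx":0,"ry":0,"rz":0},{"tx":0.002,"ty":0,"tz":0,"rx":0,"ry":0,"rz":0}]'|sed -n 4p
python3 fav.py 4
```

```text
force: [2.6, -3.1, -2.0]
t 11.7 nose x mm -32.5 y -3.6 z 62.8 push 3.06 sd 0.36 side -1.08 Fz -1.07
force: [4.6, -8.5, -0.2]
t 12.4 nose x mm -26.7 y -4.2 z 63.7 push 8.14 sd 0.43 side -2.7 Fz -0.7
```

```bash
python3 look.py 13
```

```text
12.5 [ 0.4968 -0.2894  0.0636] [179.82   0.28  99.63] [ 5.19 -7.6  -1.38]
```

View pics/top13.png

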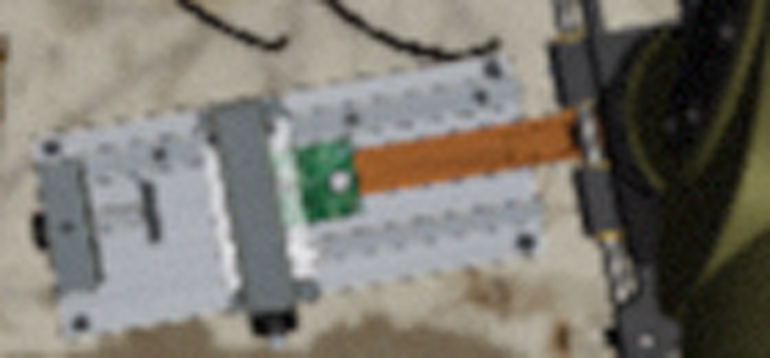

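View pics/side13.png

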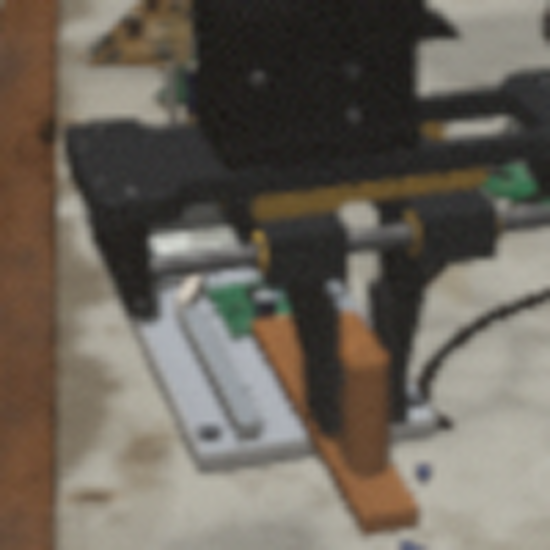

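The lead edge is on the shoe ramp, with the board skewed about 5° (rear edge (355,140)–(360,215)), which should square up against the fence. The stop can't be reached yet, so I'm continuing in small steps.

```bash
python3 -m creep '[{"tx":0.001,"ty":0,"tz":0,"rx":0,"ry":0,"rz":0},{"tx":0.001,"ty":0,"tz":0,"rx":0,"ry":0,"rz":0},{"tx":0.001,"ty":0,"tz":0,"rx":0,"ry":0,"rz":0}]' |sed -n 4p
python3 fav.py 3
python3 -m creep '[{"tx":0.001,"ty":0,"tz":0,"rx":0,"ry":0,"rz":0},{"tx":0.001,"ty":0,"tz":0,"rx":0,"ry":0,"rz":0},{"tx":0.001,"ty":0,"tz":0,"rx":0,"ry":0,"rz":0}]'|sed -n 4p
python3 fav.py 3; python3 look.py 14
```

```text
force: [4.6, -10.5, -0.6]
t 13.03 nose x mm -25.7 y -4.4 z 64.3 push 10.91 sd 0.17 side -3.15 Fz -0.99
force: [0.8, -3.4, 0.1]
t 13.55 nose x mm -17.2 y -3.3 z 62.3 push 2.59 sd 0.31 side -0.69 Fz -1.01
13.65 [ 0.4943 -0.2802  0.0622] [-1.7996e+02 -6.0000e-02  9.9740e+01] [ 1.11 -1.12 -1.27]
```

View pics/top14.png

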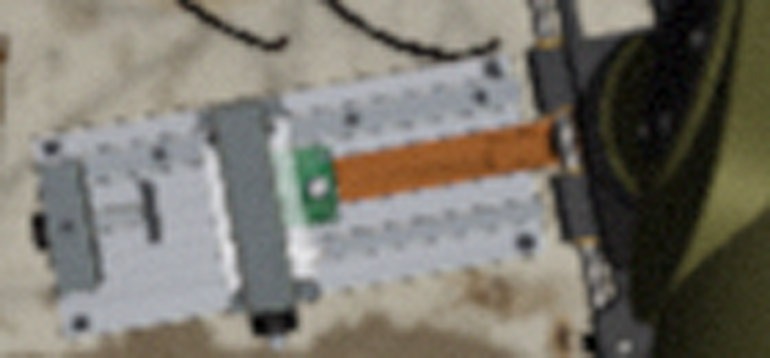

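Past the ramp; push dropped to about 2.6 N. Advancing to short of the nearest pad position.

```bash
python3 -m creep '[{"tx":0.002,"ty":0,"tz":0,"rx":0,"ry":0,"rz":0},{"tx":0.002,"ty":0,"tz":0,"rx":0,"ry":0,"rz":0},{"tx":0.002,"ty":0,"tz":0,"rx":0,"ry":0,"rz":0},{"tx":0.002,"ty":0,"tz":0,"rx":0,"ry":0,"rz":0}]' |sed -n 4p
python3 fav.py 3
python3 -m creep '[{"tx":0.0015,"ty":0,"tz":0,"rx":0,"ry":0,"rz":0},{"tx":0.0015,"ty":0,"tz":0,"rx":0,"ry":0,"rz":0},{"tx":0.0015,"ty":0,"tz":0,"rx":0,"ry":0,"rz":0},{"tx":0.0015,"ty":0,"tz":0,"rx":0,"ry":0,"rz":0}]'|sed -n 4p
python3 fav.py 3; python3 look.py 15
```

```text
force: [2.3, -3.2, -2.1]
t 14.3 nose x mm -9.4 y -3.2 z 62.5 push 1.97 sd 0.22 side -1.13 Fz -1.36
force: [1.7, -2.8, 0.1]
t 14.95 nose x mm -3.6 y -3.4 z 62.5 push 2.52 sd 0.42 side -1.26 Fz -1.32
15.05 [ 0.4921 -0.2668  0.0625] [-1.7999e+02 -2.0000e-02  9.9720e+01] [ 1.9  -1.71 -1.19]
```

View pics/top15.png

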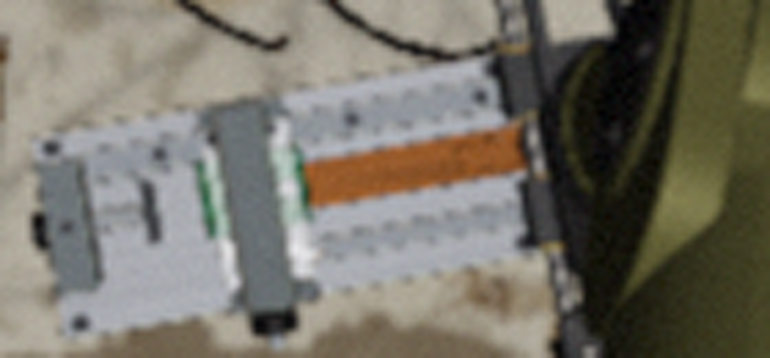

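View pics/side15.png

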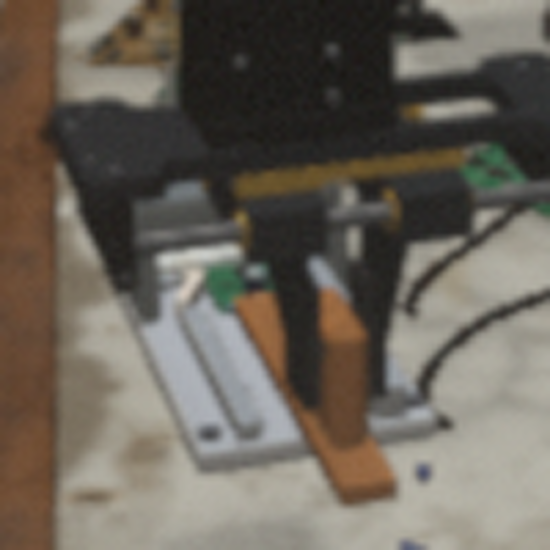

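The lead edge appears beyond the guard at (203,195), the pad face at (157,190) — about 21 mm to go. Drag is 2–2.5 N.

```bash
python3 -m creep '[{"tx":0.0015,"ty":0,"tz":0,"rx":0,"ry":0,"rz":0},{"tx":0.0015,"ty":0,"tz":0,"rx":0,"ry":0,"rz":0},{"tx":0.0015,"ty":0,"tz":0,"rx":0,"ry":0,"rz":0},{"tx":0.0015,"ty":0,"tz":0,"rx":0,"ry":0,"rz":0},{"tx":0.0015,"ty":0,"tz":0,"rx":0,"ry":0,"rz":0},{"tx":0.0015,"ty":0,"tz":0,"rx":0,"ry":0,"rz":0},{"tx":0.0015,"ty":0,"tz":0,"rx":0,"ry":0,"rz":0}]' |sed -n 4p
python3 fav.py 3
python3 -m creep '[{"tx":0.001,"ty":0,"tz":0,"rx":0,"ry":0,"rz":0},{"tx":0.001,"ty":0,"tz":0,"rx":0,"ry":0,"rz":0},{"tx":0.001,"ty":0,"tz":0,"rx":0,"ry":0,"rz":0},{"tx":0.001,"ty":0,"tz":0,"rx":0,"ry":0,"rz":0}]'|sed -n 4p
python3 fav.py 3; python3 look.py 16
```

```text
force: [1.1, -2.3, -1.0]
t 16.07 nose x mm 6.9 y -3.3 z 62.5 push 2.21 sd 0.95 side -1.36 Fz -0.89
force: [1.6, -2.4, -1.9]
t 16.73 nose x mm 10.7 y -3.3 z 62.5 push 2.43 sd 0.36 side -1.24 Fz -0.95
16.825 [ 0.4897 -0.2527  0.0625] [-1.7999e+02 -1.0000e-02  9.9710e+01] [ 1.4  -2.22 -0.57]
```

View pics/top16.png

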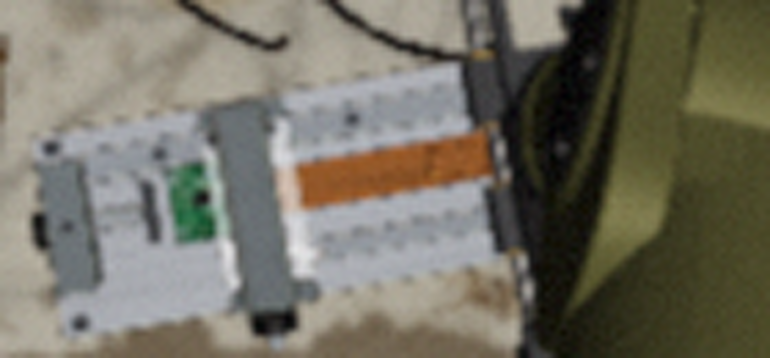

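The gap to the pad is now about 5 mm ((170,200) to (158,200)). Feeling forward.

```bash
python3 -m creep '[{"tx":0.001,"ty":0,"tz":0,"rx":0,"ry":0,"rz":0},{"tx":0.001,"ty":0,"tz":0,"rx":0,"ry":0,"rz":0},{"tx":0.001,"ty":0,"tz":0,"rx":0,"ry":0,"rz":0},{"tx":0.001,"ty":0,"tz":0,"rx":0,"ry":0,"rz":0}]' |sed -n 4p
python3 fav.py 3
python3 -m creep '[{"tx":0.0005,"ty":0,"tz":0,"rx":0,"ry":0,"rz":0},{"tx":0.0005,"ty":0,"tz":0,"rx":0,"ry":0,"rz":0},{"tx":0.0005,"ty":0,"tz":0,"rx":0,"ry":0,"rz":0},{"tx":0.0005,"ty":0,"tz":0,"rx":0,"ry":0,"rz":0}]'|sed -n 4p
python3 fav.py 3; 
python3 -m creep '[{"tx":0.0005,"ty":0,"tz":0,"rx":0,"ry":0,"rz":0},{"tx":0.0005,"ty":0,"tz":0,"rx":0,"ry":0,"rz":0},{"tx":0.0005,"ty":0,"tz":0,"rx":0,"ry":0,"rz":0},{"tx":0.0005,"ty":0,"tz":0,"rx":0,"ry":0,"rz":0}]'|sed -n 4p
python3 fav.py 3; 
```

```text
force: [1.6, -2.9, -0.7]
t 17.48 nose x mm 14.7 y -3.3 z 62.5 push 2.61 sd 0.39 side -1.06 Fz -0.85
force: [2.0, -3.1, -0.9]
t 18.12 nose x mm 16.6 y -3.3 z 62.5 push 2.94 sd 0.16 side -0.93 Fz -0.85
force: [1.4, -5.6, 0.0]
t 18.77 nose x mm 18.1 y -3.3 z 62.7 push 4.66 sd 0.28 side -0.62 Fz -0.49
```

Contact: the push is rising (4.7 N against 2.4 N drag). Stepping on gently.

```bash
python3 -m creep '[{"tx":0.0005,"ty":0,"tz":0,"rx":0,"ry":0,"rz":0},{"tx":0.0005,"ty":0,"tz":0,"rx":0,"ry":0,"rz":0},{"tx":0.0005,"ty":0,"tz":0,"rx":0,"ry":0,"rz":0},{"tx":0.0005,"ty":0,"tz":0,"rx":0,"ry":0,"rz":0}]'|sed -n 4p
python3 fav.py 4
python3 -m creep '[{"tx":0.0005,"ty":0,"tz":0,"rx":0,"ry":0,"rz":0},{"tx":0.0005,"ty":0,"tz":0,"rx":0,"ry":0,"rz":0},{"tx":0.0005,"ty":0,"tz":0,"rx":0,"ry":0,"rz":0}]'|sed -n 4p
python3 fav.py 4
```

```text
force: [2.9, -7.5, -1.4]
t 19.48 nose x mm 19.3 y -3.3 z 62.9 push 6.51 sd 0.6 side -0.86 Fz -0.37
force: [2.0, -7.3, -0.2]
t 20.05 nose x mm 20.1 y -3.3 z 63.1 push 7.89 sd 0.55 side -0.84 Fz 0.23
```

```bash
python3 -m creep '[{"tx":0.0005,"ty":0,"tz":0,"rx":0,"ry":0,"rz":0},{"tx":0.0005,"ty":0,"tz":0,"rx":0,"ry":0,"rz":0},{"tx":0.0005,"ty":0,"tz":0,"rx":0,"ry":0,"rz":0}]'|sed -n 4p
python3 fav.py 6; python3 look.py 17
```

```text
force: [1.5, -8.6, -0.7]
t 20.73 nose x mm 20.9 y -3.3 z 63.2 push 8.71 sd 0.53 side -0.27 Fz -0.35
20.825 [ 0.4879 -0.2426  0.0632] [179.94   0.23  99.65] [ 2.52 -8.73 -0.57]
```

View pics/top17.png

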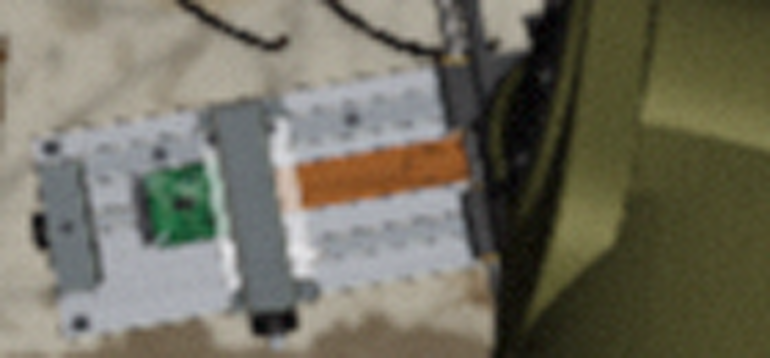

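The board has met the pad at (145,205) and moved it in by about 4 mm; the push is 6.3 N above drag. One small increment, a hold, then withdraw along the channel.

```bash
python3 -m creep '[{"tx":0.0005,"ty":0,"tz":0,"rx":0,"ry":0,"rz":0},{"tx":0.0005,"ty":0,"tz":0,"rx":0,"ry":0,"rz":0},{"tx":0,"ty":0,"tz":0,"rx":0,"ry":0,"rz":0},{"tx":0,"ty":0,"tz":0,"rx":0,"ry":0,"rz":0},{"tx":0,"ty":0,"tz":0,"rx":0,"ry":0,"rz":0},{"tx":0,"ty":0,"tz":0,"rx":0,"ry":0,"rz":0}]'|sed -n 4p
python3 fav.py 6
python3 -m creep '[{"tx":-0.002,"ty":0,"tz":0,"rx":0,"ry":0,"rz":0},{"tx":-0.002,"ty":0,"tz":0,"rx":0,"ry":0,"rz":0},{"tx":-0.003,"ty":0,"tz":0,"rx":0,"ry":0,"rz":0},{"tx":-0.004,"ty":0,"tz":0,"rx":0,"ry":0,"rz":0},{"tx":-0.005,"ty":0,"tz":-0.001,"rx":0,"ry":0,"rz":0},{"tx":-0.006,"ty":0,"tz":-0.001,"rx":0,"ry":0,"rz":0},{"tx":0,"ty":0,"tz":0,"rx":0,"ry":0,"rz":0}]'
python3 fav.py 3; python3 look.py 18
```

```text
force: [2.6, -9.6, 0.3]
t 21.88 nose x mm 21.4 y -3.3 z 63.4 push 9.95 sd 0.21 side -0.28 Fz -0.05
time_s: 22.75
tool_pos: [0.4911, -0.2614, 0.0646]
tool_rot: [180.0, 0.0, 99.7]
force: [-0.6, 0.1, -1.9]
grip_width: 0.0156
t 22.9 nose x mm 2.8 y -3.3 z 64.5 push 0.06 sd 0.96 side 0.09 Fz -1.37
23.0 [ 0.491  -0.2604  0.0645] [-1.7999e+02 -1.0000e-02  9.9730e+01] [ 0.03 -0.12 -0.75]
```

View pics/top18.png

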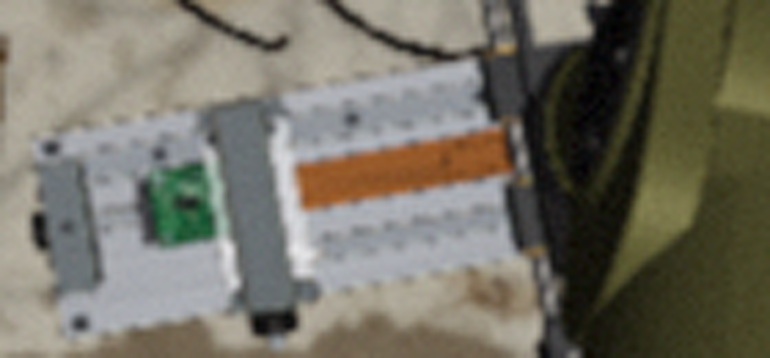

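The board stayed on the pad ((145,205)) and the stick is free. Checking bystander and debris positions before choosing the set-down spot.

```bash
python3 - <<'E'
from h import *
T=np.load("pics/top0.npz");S=np.load("pics/side0.npz")
f=lambda u,v:((u+.5)/4-.5+280,(v+.5)/4-.5+210)
g=lambda u,v:((u+.5)/4-.5+250,(v+.5)/4-.5+180)
for p in((428,50),(510,68),(735,72),(672,57)): print("bit top",cast(T,f(*p),0)[:2].round(3))
for n,p in dict(pot=(550,290),cap=(640,340),relay=(700,425),bit=(287,303),bit2=(280,360),bit3=(330,490),bit4=(330,430)).items(): print(n,cast(S,g(*p),0)[:2].round(3))
E
```

```text
bit top [ 0.525 -0.271]
bit top [ 0.513 -0.324]
bit top [ 0.509 -0.47 ]
bit top [ 0.519 -0.429]
pot [ 0.666 -0.273]
cap [ 0.696 -0.328]
relay [ 0.698 -0.403]
bit [ 0.525 -0.266]
bit2 [ 0.513 -0.32 ]
bit3 [ 0.52  -0.426]
bit4 [ 0.528 -0.382]
```

```bash
python3 -m creep '[{"tx":-0.01,"ty":0,"tz":0,"rx":0,"ry":0,"rz":0},{"tx":-0.015,"ty":0,"tz":0,"rx":0,"ry":0,"rz":0},{"tx":-0.015,"ty":0,"tz":-0.001,"rx":0,"ry":0,"rz":0},{"tx":-0.015,"ty":0,"tz":-0.005,"rx":0,"ry":0,"rz":0},{"tx":-0.015,"ty":0,"tz":-0.01,"rx":0,"ry":0,"rz":0},{"tx":-0.015,"ty":0,"tz":-0.01,"rx":0,"ry":0,"rz":0},{"tx":-0.015,"ty":0,"tz":0,"rx":0,"ry":0,"rz":0},{"tx":-0.015,"ty":0,"tz":0,"rx":0,"ry":0,"rz":0},{"tx":-0.015,"ty":0,"tz":0,"rx":0,"ry":0,"rz":0},{"tx":-0.01,"ty":0,"tz":0,"rx":0,"ry":0,"rz":0},{"tx":0,"ty":0,"tz":0,"rx":0,"ry":0,"rz":0}]'; python3 fav.py 2
```

```text
time_s: 24.38
tool_pos: [0.5144, -0.3995, 0.0902]
tool_rot: [-180.0, -0.0, 99.6]
force: [-0.2, 0.5, -0.8]
grip_width: 0.0161
t 24.48 nose x mm -136.8 y -3.6 z 90.3 push -0.44 sd 0.11 side 0.08 Fz -1.26
```

```bash
python3 -m creep '[{"tx":-0.0054,"ty":-0.0178,"tz":0,"rx":0,"ry":0,"rz":0},{"tx":-0.0054,"ty":-0.0178,"tz":0,"rx":0,"ry":0,"rz":0},{"tx":-0.0055,"ty":-0.0179,"tz":0,"rx":0,"ry":0,"rz":0},{"tx":0,"ty":0,"tz":0,"rx":0,"ry":0,"rz":0},{"tx":0,"ty":0,"tz":0.015,"rx":0,"ry":0,"rz":0},{"tx":0,"ty":0,"tz":0.012,"rx":0,"ry":0,"rz":0},{"tx":0,"ty":0,"tz":0.007,"rx":0,"ry":0,"rz":0},{"tx":0,"ty":0,"tz":0.003,"rx":0,"ry":0,"rz":0},{"tx":0,"ty":0,"tz":0.002,"rx":0,"ry":0,"rz":0},{"tx":0,"ty":0,"tz":0.001,"rx":0,"ry":0,"rz":0},{"tx":0,"ty":0,"tz":0,"rx":0,"ry":0,"rz":0}]'; python3 fav.py 3
```

```text
time_s: 25.85
tool_pos: [0.4649, -0.4239, 0.0508]
tool_rot: [180.0, 0.0, 99.7]
force: [-0.5, -0.2, -0.9]
grip_width: 0.0157
t 26.0 nose x mm -153.9 y 50.1 z 50.8 push -0.32 sd 0.35 side -0.56 Fz -1.47
```

Sole about 1 mm above the worktop. Last millimetre, then open partly.

```bash
python3 -m creep '[{"tx":0,"ty":0,"tz":0.0006,"rx":0,"ry":0,"rz":0},{"tx":0,"ty":0,"tz":0.0006,"rx":0,"ry":0,"rz":0},{"tx":0,"ty":0,"tz":0,"rx":0,"ry":0,"rz":0},{"tx":0,"ty":0,"tz":0,"rx":0,"ry":0,"rz":0}]'; python3 fav.py 3
python3 -m creep '[{"tx":0,"ty":0,"tz":0,"rx":0,"ry":0,"rz":0},{"tx":0,"ty":0,"tz":0,"rx":0,"ry":0,"rz":0},{"tx":0,"ty":0,"tz":0,"rx":0,"ry":0,"rz":0},{"tx":0,"ty":0,"tz":0,"rx":0,"ry":0,"rz":0},{"tx":0,"ty":0,"tz":0,"rx":0,"ry":0,"rz":0},{"tx":0,"ty":0,"tz":0,"rx":0,"ry":0,"rz":0}]' 0.06; python3 look.py 19; python3 - <<'E'
from cell import env
import cv2
c=env.read_camera("side"); cv2.imwrite("pics/s20.png",cv2.resize(c["pixels"][170:330,230:430,::-1],None,fx=4,fy=3.7))
E
```

```text
time_s: 26.5
tool_pos: [0.4647, -0.4238, 0.0495]
tool_rot: [-180.0, 0.0, 99.7]
force: [-0.7, -0.4, -0.1]
grip_width: 0.0153
t 26.65 nose x mm -153.8 y 50.1 z 49.5 push -0.54 sd 0.21 side 0.34 Fz 0.47
time_s: 27.4
tool_pos: [0.4647, -0.4238, 0.0493]
tool_rot: [-180.0, 0.0, 99.7]
force: [-0.3, -0.0, -0.4]
grip_width: 0.0586
27.5 [ 0.4647 -0.4238  0.0494] [-1.800e+02  1.000e-02  9.971e+01] [-0.49  0.63  0.75]
```

View pics/s20.png

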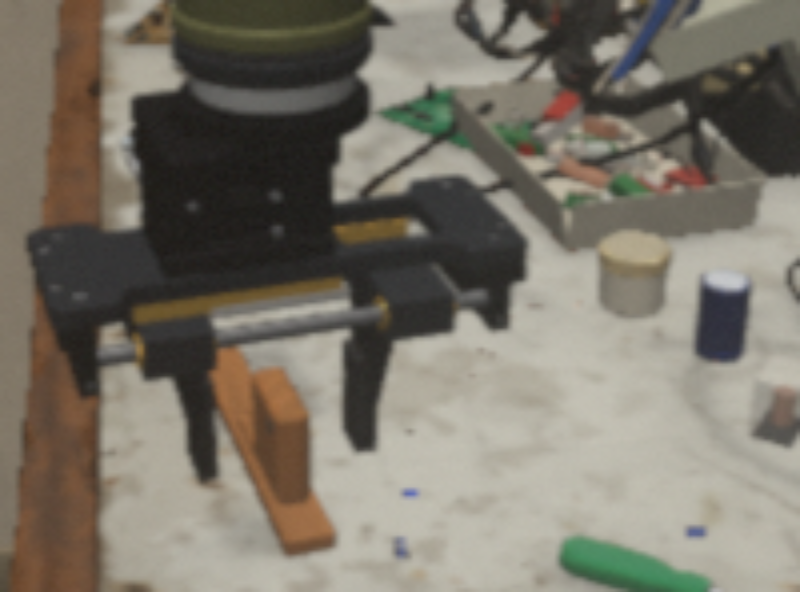

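The stick is released and standing at (290,450), bystanders undisturbed. Raising the gripper and making a last check.

```bash
python3 -m creep '[{"tx":0,"ty":0,"tz":-0.01,"rx":0,"ry":0,"rz":0},{"tx":0,"ty":0,"tz":-0.025,"rx":0,"ry":0,"rz":0},{"tx":0,"ty":0,"tz":-0.03,"rx":0,"ry":0,"rz":0},{"tx":0,"ty":0,"tz":-0.03,"rx":0,"ry":0,"rz":0},{"tx":0,"ty":0,"tz":-0.03,"rx":0,"ry":0,"rz":0},{"tx":-0.03,"ty":0,"tz":-0.03,"rx":0,"ry":0,"rz":0},{"tx":-0.03,"ty":0,"tz":0,"rx":0,"ry":0,"rz":0},{"tx":-0.03,"ty":0,"tz":0,"rx":0,"ry":0,"rz":0},{"tx":0,"ty":0,"tz":0,"rx":0,"ry":0,"rz":0},{"tx":0,"ty":0,"tz":0,"rx":0,"ry":0,"rz":0},{"tx":0,"ty":0,"tz":0,"rx":0,"ry":0,"rz":0}]'; python3 look.py 21;  python3 - <<'E'
from cell import env
import cv2
c=env.read_camera("side"); cv2.imwrite("pics/s22.png",cv2.resize(c["pixels"][170:330,230:430,::-1],None,fx=4,fy=3.7))
E
```

```text
time_s: 28.92
tool_pos: [0.4804, -0.5112, 0.2048]
tool_rot: [180.0, -0.0, 99.8]
force: [1.0, -1.0, -0.3]
grip_width: 0.06
29.025 [ 0.4802 -0.5116  0.2048] [1.7999e+02 2.0000e-02 9.9770e+01] [-0.09  0.03 -0.48]
```

View pics/s22.png

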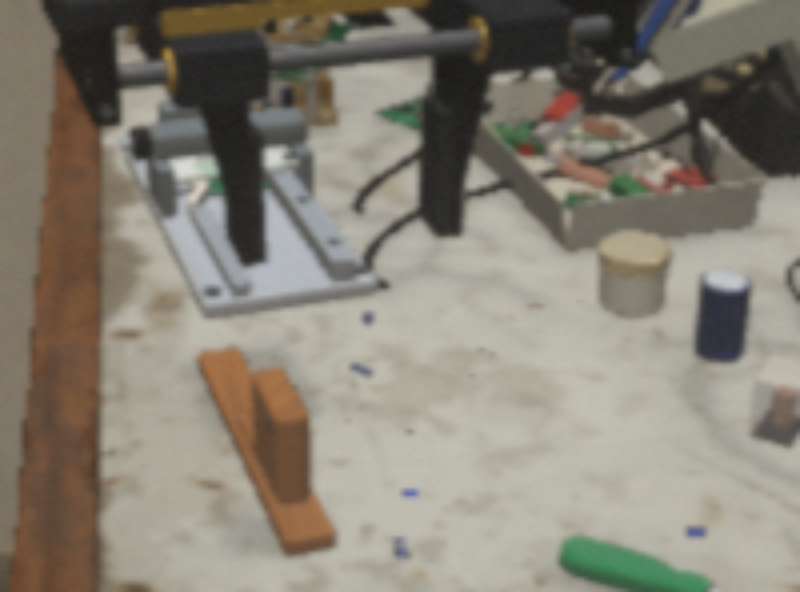

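View pics/top21.png

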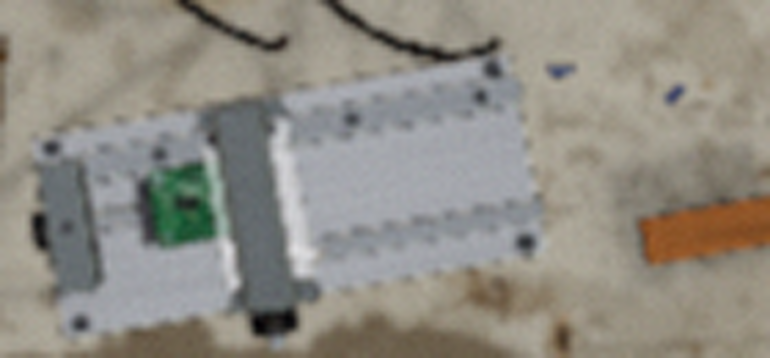

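The board is against the pad at (150,205), which sits about 8 px further in than its free position at 158. The stick stands clear of the trimmer, and the bystanders haven't moved. Handing in.

```bash
python3 -c "
from cell import env
print(env.sign_off())"
```

```text
the job is handed in; nothing more can be done
None
```

I fed the board through the guard with the push stick until it pressed in the depth stop, then set the stick back on the worktop and handed in at about 29 s.

- **Stop:** Drag settled at about 2.4 N. The pad was met with the board's leading edge about 67 mm past the mouth. I pushed up to about 10 N, roughly 7.5 N above the drag, which pressed the pad in about 4 mm. The push stayed at least 6 N above the drag for more than a second.
- **Board:** The last top picture shows it past the guard and still against the pad, which sits about 8 px further in than its free position. I couldn't measure the remaining force on the pad, so I judged this by eye.
- **Stick:** I drew it straight out and stood it on its sole, with its nose about 40 mm clear of the trimmer's rear edge. It shows upright in the pictures, and the force reading showed the worktop carrying its weight before I let go.
- **Bystanders:** The relay, flux pot and capacitor show no movement in the pictures.

- **Ramp:** Going over the shoe ramp, the push rose to 10.9 N with the board skewed about 5°. It then slipped forward about 8 mm and squared up, well short of the stop.
- **Camera disagreement:** The two cameras differed by 4–5 mm on the trimmer's position. I went with the top view, and the feed confirmed it.
- **Refused command:** My first move command was refused because rows need all six values; nothing moved.

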